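# Bring the red-lidded spice jar round in the spice carousel and hold it

## Task

Turn the spice carousel until the jar with the red lid stands squarely in the middle of the opening of the white guard, then keep the carousel still by gripping the black grip bar on its top between the fingers, so that the cook can unscrew that lid: the program finishes while the gripper still holds the bar firmly, and does not let go. All six jars stay standing in their pockets, and the cooker, tumbler, bowl and gas lighter round about are left where they are.

Things in the scene. Friction and masses are not known exactly. Their poses are not given: they have to be found in the camera images.
- rack: white foot of the spice carousel, fixed, with a curved guard wall round the jars: 234 mm across, 3 mm thick, top 98 mm above the worktop. Its one opening, 90 degrees of arc, lets out only the jar standing in it. Origin on the turning axis at worktop height; its -x axis points out through the middle of the opening, roughly towards the robot; z up
- carousel (a joint): turn of the jar tray from where it stood at the start (0 there), rad, positive counter-clockwise from above; the red-lidded jar starts at least 50 degrees of turn from the middle of the opening, up to right opposite. Free ball bearing (0.03 N m friction), no click stops; turns either way, up to 12.6 rad from 0; stays where it is left, coasts a few degrees if let go while moving
- grip_bar: black round grip bar, the T-handle on top of the carousel's post (22 mm thick), turning with the tray: lies level, 74 mm long, 18 mm in diameter, round ends. Origin at its centre, on the turning axis, 165 mm above the worktop (bar from 156 to 174 mm). x along its length (its +x end on the red-lidded jar's side), y across it, z up. The jar lids are 39 mm below its underside
- grip (a point): centre of the grip bar, on the turning axis, 165 mm above the worktop; axes as the grip bar's
- red_jar_center (a point): steel jar 54 mm across, 95 mm tall, with a red screw lid (the only red one); the point is on its axis half-way up, 69.5 mm above the worktop (lid top 117 mm). Stands loose in a round pocket 14 mm deep, 1.5 mm play, on the carousel's tray, 72 mm from the turning axis; six jars, 60 degrees apart. 0.11 to 0.23 kg
- jar1_center (a point): steel jar 54 mm across, 95 mm tall, with a aluminium-grey screw lid; the point is on its axis half-way up, 69.5 mm above the worktop (lid top 117 mm). Stands loose in a round pocket 14 mm deep, 1.5 mm play, on the carousel's tray, 72 mm from the turning axis; six jars, 60 degrees apart. 0.11 to 0.23 kg
- jar2_center (a point): steel jar 54 mm across, 95 mm tall, with a aluminium-grey screw lid; the point is on its axis half-way up, 69.5 mm above the worktop (lid top 117 mm). Stands loose in a round pocket 14 mm deep, 1.5 mm play, on the carousel's tray, 72 mm from the turning axis; six jars, 60 degrees apart. 0.11 to 0.23 kg
- jar3_center (a point): steel jar 54 mm across, 95 mm tall, with a aluminium-grey screw lid; the point is on its axis half-way up, 69.5 mm above the worktop (lid top 117 mm). Stands loose in a round pocket 14 mm deep, 1.5 mm play, on the carousel's tray, 72 mm from the turning axis; six jars, 60 degrees apart. 0.11 to 0.23 kg
- jar4_center (a point): steel jar 54 mm across, 95 mm tall, with a aluminium-grey screw lid; the point is on its axis half-way up, 69.5 mm above the worktop (lid top 117 mm). Stands loose in a round pocket 14 mm deep, 1.5 mm play, on the carousel's tray, 72 mm from the turning axis; six jars, 60 degrees apart. 0.11 to 0.23 kg
- jar5_center (a point): steel jar 54 mm across, 95 mm tall, with a aluminium-grey screw lid; the point is on its axis half-way up, 69.5 mm above the worktop (lid top 117 mm). Stands loose in a round pocket 14 mm deep, 1.5 mm play, on the carousel's tray, 72 mm from the turning axis; six jars, 60 degrees apart. 0.11 to 0.23 kg
- cooker: bystander: aluminium pressure cooker on the gas hob at the robot's right, 200 mm across, 142 mm tall without its weight valve (top of the valve 178 mm), with a black double handle reaching 265 mm from its axis along its own +x; origin at the centre of its underside, 102 mm above the worktop
- tumbler: bystander: steel drinking tumbler 72 mm across, 105 mm tall, standing on the worktop to the left of the carousel; origin at the centre of its underside
- bowl: bystander: small steel bowl 100 mm across, 45 mm tall, standing on the worktop beyond the carousel; origin at the centre of its underside
- lighter: bystander: red kitchen gas lighter 215 mm long, 25 mm tall, lying on the worktop to the right of the carousel; origin on the worktop near its middle, x along its length
Mind the look-alikes: they are no part of the job. What is shaped like the part that bears jar1_center but blue, green or turquoise is not meant.

How it is judged (in metres and radians):
At the end, for the whole second after the job is handed in: Red-lidded jar on the opening's side, its axis within 12 mm sideways of the opening's centre line; carousel at rest (under 0.05 rad/s); grip bar between the fingers (grasp point within 24 mm of its centre) with over 3 N; all jars upright within 0.12 rad and raised under 7 mm in their pockets (x of red_jar_center in the frame of rack below -0.06 m and y of red_jar_center in the frame of rack between -0.012 and 0.012 m and velocity of joint carousel between -0.05 and 0.05 rad/s and contact force between the fingers and grip_bar above 3 N and distance between the grasp point and grip below 0.024 m and height (world z) of each of red_jar_center, jar1_center, jar2_center, jar3_center, jar4_center, jar5_center below 0.0765 m and angle between each of red_jar_center, jar1_center, jar2_center, jar3_center, jar4_center, jar5_center's own z axis and vertical below 0.12 rad); the arm keeps its last pose, push and grip.
It fails at once if a jar is lifted out of its pocket or tipped (height (world z) of any of red_jar_center, jar1_center, jar2_center, jar3_center, jar4_center, jar5_center above 0.0815 m or angle between any of red_jar_center, jar1_center, jar2_center, jar3_center, jar4_center, jar5_center's own z axis and vertical above 0.25 rad).
It fails at once if the pressure cooker, tumbler, bowl or gas lighter is pushed more than 25 mm from where it stood (distance of any of cooker, tumbler, bowl, lighter from where it was at the start of the episode above 0.025 m).
It also fails if it takes over 48 s, if anything falls off the work surface, if the arm or the gripper's body presses on something with over 40 N, if the wrist force passes 120 N, or if a joint passes its speed limit or range.

## Robot

A 7-joint arm with a two-finger parallel gripper is mounted at the origin on the work surface. World frame = base frame: x ahead of the robot, y to its left, z up, the work surface at z = 0. Lengths are in m, angles in degrees, forces in N, time in s.
With the tool pointing down it reaches from about 0.4 to 0.85 m from the base axis. Payload 10.4 kg.
Tool frame: the origin (TCP) lies midway between the tips of the shut fingers; the grasp point (between the pads) lies 19 mm behind it; z points along the fingers, y is the direction in which the jaws open and shut (so a half turn about z gives the same grasp; the last joint's range is limited). The gripper opens to 85 mm and grips with 20 to 120 N. Pads are 22 mm wide; open, the fingers measure 114 mm over their backs; the gripper's body (76 mm by 85 mm) begins 54 mm behind the grasp point. The pads swing forward as they close: fully open they stand 13 mm farther back than shut.
Start: joints at [74.278, 19.034, -3.707, 83.658, 1.238, 77.344, -5.071], TCP at [0.156, -0.605, 0.231] pointing down, gripper open.
Joint ranges: [-148.97, 148.97], [-28.65, 121.19], [-84.17, 76.75], [9.2, 138.47], [-72.65, 252.65], [3.7, 117.97], [-149.18, 149.18]. Speed limits (degrees/s): [127.2, 127.2, 159.86, 159.86, 180, 180, 180].

## Interface

Orientations are given as [roll, pitch, yaw] about the fixed x, y, z axes, in that order (R = Rz(yaw) Ry(pitch) Rx(roll)).
In Python, from station import manip gives the robot as it stands.
- The arm moves only by the tool jog_arm, never from a script. Its arguments are lists of equal length, an entry for each row: "jaw": the opening, from 0 (shut) to 1 (fully open); "travel": the shift along the tool's x, y, z in m, a list of three; "delta_rot": the turn, a rotation vector about the tool's x, y, z in rad, a list of three. In form: {"jaw": [jaw, ...], "travel": [[dx, dy, dz], ...], "delta_rot": [[ax, ay, az], ...]}. A call has 1 to 12 rows; each row shifts and turns the commanded pose from where the row before left it, along the tool's axes as they then stand; what a row does not reach is not made up. A row lasts 1/10 s, in which the tool goes at most 50 mm and 8.59 degrees, less where a joint would pass 70% of its speed; a pose out of reach is approached as far as the arm can. A call is refused whole if a number of a shift passes 0.05 or a number of a turn 0.15, either way. A call with a gripper value outside its range is refused whole. The fingers move at their own pace and stop on an object; the grip force is fixed at half the most. Time passes only in rows, so rows that do not move let the fingers close. It gives the time, the measured TCP pose, the force and the opening at its end, in the units of the state.
- manip.observe(): the state, without advancing time (a new reading comes with each control period).
- manip.capture(name): name is "scene" or "top" or "wrist"; returns the picture (400x640x3 uint8, red, green, blue); there is no depth.
- manip.camera_model(name): a dict with "intrinsics" (3x3 intrinsics, pixels), "dist" ([k1, k2, p1, p2, k3] as OpenCV has them; the pictures are not rectified), "R" (3x3) and "t" (3): a world point X has camera coordinates R X + t. Camera axes: x right, y down, z forward; pixel columns grow to the right and rows downward; lengths in m; the calibration is good to about 2 mm. A picture is of the moment at which its call begins: read the wrist's pose just before it. camera_model takes no time and is no camera call; for the wrist camera it gives the pose at the moment of the call.
- manip.finish_job(): hands the job in, once; it reports no verdict.
Trained networks look in the newest picture that a camera, given by its name, has taken for a name from the list of things; names that differ only in an ending like _2 or _b are one class to them, and where a whole thing is asked for, a point or a joint stands for the part that bears it (a point fixed in the world has none). Each returns a list of dicts, best first, with "conf" (0 to 1); they miss things now and then, are a little off and sometimes report something else, mostly with a low value. They report only what shows in the picture. A call takes as long as a camera call. They do not tell look-alikes from the thing itself.
- manip.cut_out(camera, name): "region" (400x640 bool, what is visible of it) and "box" ([left, top, right, bottom] in pixels, round what is visible of it).
The state is a dict: "time_s": time; "qpos": joint angles; "dq": joint speeds; "joint_efforts": joint torques, N m; "eef_pos": TCP position; "ee_rot": TCP orientation; "wrist_force": force on the tool from outside, world axes, zero at the start; "wrist_torque": the same for the moment, N m; "width": opening from 0.0 (shut) to 1.0 (fully open).
Only numpy, scipy, OpenCV 4.12 (cv2) and the standard library are available. Lean on these libraries where they do the work, as an engineer would, in place of code of your own. Each camera call takes 0.05 s, during which the arm holds its last target. There are 200 camera calls.

## Working session

There is one attempt and no reset: what is moved stays moved. The work goes in short steps, Python scripts to look and compute and a tool call to move; the robot and the scene stay as the last step left them, time stands still between calls to the robot, and variables do not carry over. Pictures are saved under pics/ and viewed, about 8 in all and at most 12, crops included, and the job is handed in when it is done.

Besides the shell and the picture viewer there is one more tool, called as name(argument=value, ...) on one line, values as JSON. jog_arm: Moves the arm, as the interface text tells. Its arguments: {"type":"object","properties":{"jaw":{"type":"array"},"travel":{"type":"array"},"delta_rot":{"type":"array"}},"required":["jaw","travel","delta_rot"]}

```bash
mkdir -p pics; python3 - <<'E'
from station import manip
import cv2,numpy as np
s=manip.observe();print({k:np.round(v,3).tolist() for k,v in s.items()})
for c in("top","scene"):
    im=manip.capture(c);cv2.imwrite(f"pics/{c}0.png",im[:,:,::-1])
    m=manip.camera_model(c);print(c,np.round(m["intrinsics"],1).tolist(),np.round(m["dist"],3),"pos",np.round(-np.array(m["R"]).T@m["t"],3))
    for n in("grip_bar","red_jar_center","rack"):
        for d in manip.cut_out(c,n)[:7]:
            v,u=np.nonzero(d["region"]);print(n,round(d["conf"],2),np.round(d["box"]),u.mean().round(1),v.mean().round(1),im[d["region"]].mean(0).round())
E
```

```text
{'time_s': 0.0, 'qpos': [74.278, 19.073, -3.707, 83.706, 1.239, 77.343, -5.072], 'dq': [-0.028, -0.053, -0.062, 0.081, 0.056, 0.045, -0.047], 'joint_efforts': [-0.0, -62.545, 0.049, -39.161, 0.016, 0.01, 0.0], 'eef_pos': [0.156, -0.605, 0.231], 'ee_rot': [-179.918, 0.006, 14.428], 'wrist_force': [-0.135, 0.011, -1.135], 'wrist_torque': [0.007, 0.023, 0.004], 'width': 1.001}
top [[411.9, 0.0, 326.7], [0.0, 411.9, 206.9], [0.0, 0.0, 1.0]] [0.009 0.    0.    0.    0.   ] pos [ 0.368 -0.12   1.321]
grip_bar 0.7 [251. 250. 274. 269.] 260.6 259.3 [204. 204. 206.]
grip_bar 0.67 [264. 155. 292. 186.] 278.6 169.7 [177. 177. 175.]
grip_bar 0.56 [240. 225. 266. 240.] 254.4 232.0 [68. 64. 61.]
red_jar_center 0.65 [267. 215. 286. 234.] 279.3 222.7 [219.  81.  72.]
rack 0.88 [222. 197. 301. 274.] 251.6 227.4 [180. 181. 173.]
scene [[379.9, 0.0, 319.5], [0.0, 379.9, 201.7], [0.0, 0.0, 1.0]] [-0.022  0.     0.     0.     0.   ] pos [ 1.246 -0.505  0.948]
red_jar_center 0.83 [349. 170. 368. 190.] 358.2 181.5 [195.  81.  76.]
red_jar_center 0.29 [333. 161. 349. 184.] 343.1 171.6 [163. 158. 159.]
rack 0.67 [329. 146. 404. 212.] 366.3 189.5 [147. 143. 131.]
rack 0.65 [334. 160. 355. 184.] 343.4 171.4 [163. 157. 158.]
rack 0.18 [381. 218. 414. 244.] 395.7 230.5 [159. 155. 154.]
```

```bash
python3 - <<'E'
import cv2,numpy as np
t=cv2.imread("pics/top0.png")
a=cv2.resize(t,(640,400));b=cv2.resize(t[180:290,200:330],None,fx=4.9,fy=4.9,interpolation=cv2.INTER_CUBIC)
cv2.imwrite("pics/c0.png",b);
E
```

```text
(no output)
```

View pics/top0.png

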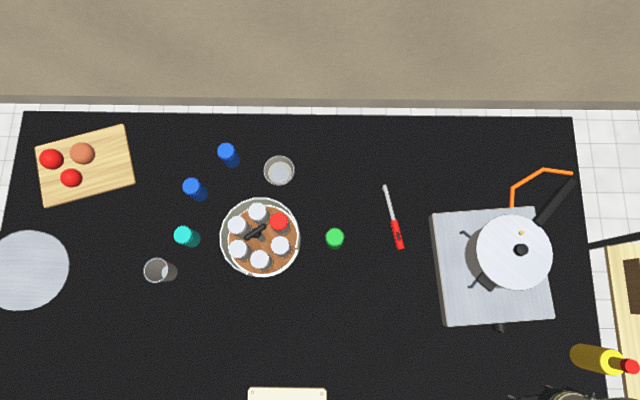

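View pics/c0.png

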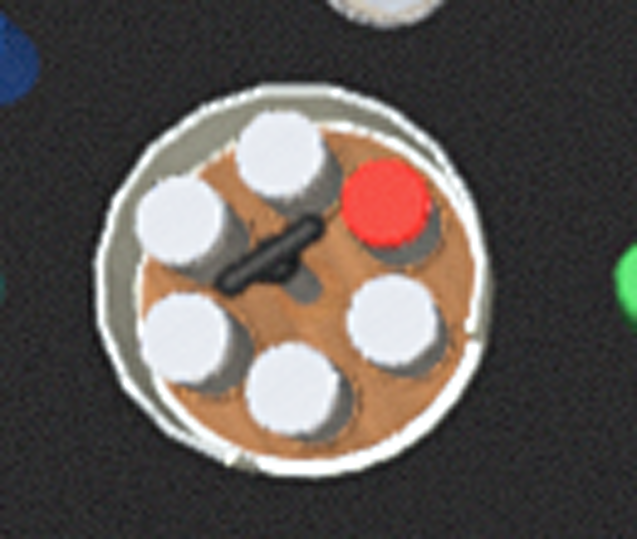

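The top view shows the carousel centred at about px (259,237). Its red lid is at (279,222), with the black bar running along (245,238)–(265,225). The opening lies at the lower right, between wall edges at about (249,274) and (296,249). Other red or similar things I rule out:
- the tomatoes at (51,159) and (71,177)
- the lighter at (397,235)
- the red cap at (632,367)
- the green, blue and turquoise jars

The close crop confirms that the only red lid on the tray is at (279,222). Next I measure.

```bash
cat > h.py <<'E'
from station import manip
import cv2,numpy as np
from scipy.optimize import least_squares
def rays(m,uv,z):
    R=np.array(m["R"]);C=-R.T@np.array(m["t"])
    n=cv2.undistortPoints(np.float64(uv).reshape(-1,1,2),np.array(m["intrinsics"]),np.array(m["dist"])).reshape(-1,2)
    d=np.c_[n,np.ones(len(n))]@R
    return (C+d*((z-C[2])/d[:,2])[:,None])[:,:2]
def proj(m,X):
    return cv2.projectPoints(np.float64(X),cv2.Rodrigues(np.array(m["R"]))[0],np.array(m["t"]),np.array(m["intrinsics"]),np.array(m["dist"]))[0].reshape(-1,2)
def birds(m,im,c,z,half=.14,px=600):
    g=np.linspace(half,-half,px);X,Y=np.meshgrid(g,g,indexing="ij") # rows: +x up, cols: +y left
    P=np.c_[(X+c[0]).ravel(),(Y+c[1]).ravel(),np.full(X.size,z)]
    q=proj(m,P).reshape(px,px,2).astype(np.float32)
    return cv2.remap(im,q[...,0],q[...,1],cv2.INTER_CUBIC)
E
python3 - <<'E'
from h import *
m=manip.camera_model("top");im=cv2.imread("pics/top0.png")
c=rays(m,[[260,236]],.117)[0];print(c)
b,g,r=[im[...,i].astype(int) for i in range(3)]
def blobs(mask,lo=60):
    n,_,st,ce=cv2.connectedComponentsWithStats(mask.astype(np.uint8));return [ce[i] for i in range(1,n) if lo<st[i,4]]
roi=np.zeros(im.shape[:2],bool);roi[205:270,228:292]=1
red=blobs(roi&(r>190)&(g<110)); wh=blobs(roi&(b>205)&(r>200))
print(red,wh)
P=rays(m,red+wh,.117);print(P.round(4))
P=P[np.hypot(*(P-c).T)<.1]
f=least_squares(lambda p:(P-p[:2]-.072*np.c_[np.cos(p[2]+np.round((np.arctan2(*(P-c).T[::-1])-p[2])/(np.pi/3))*np.pi/3),np.sin(p[2]+np.round((np.arctan2(*(P-c).T[::-1])-p[2])/(np.pi/3))*np.pi/3)]).ravel(),[*c,np.arctan2(*(P[0]-c)[::-1])])
print("axis",f.x[:2],"red deg",np.degrees(f.x[2]),"res",np.abs(f.fun).max())
d=(roi&(r<75)&(b<75)).astype(np.uint8)[222:242,240:270];v,u=np.nonzero(d)
Q=rays(m,np.c_[u+240.,v+222.],.165);print("bar c",Q.mean(0),"ang",np.degrees(np.arctan2(*np.linalg.svd(Q-Q.mean(0))[2][0][::-1])))
B=birds(m,im,f.x[:2],.098)
pol=cv2.warpPolar(B,(300,720),(300,300),300,cv2.WARP_POLAR_LINEAR)  # angle cw from right
pr=pol.astype(int).sum(2)
k=300/.14; 
s=pr[:,int(.113*k):int(.121*k)].max(1)
for a in range(0,360,6):print(a,s[2*a],end=" | ")
cv2.circle(B,(300,300),int(.117*k),(0,255,255),1)
cv2.imwrite("pics/b0.png",np.hstack([B]))
E
```

```text
[0.5516614  0.08512895]
[array([278.23461538, 220.81538462])] [array([256.38461538, 211.36199095]), array([235.97916667, 224.22916667]), array([279.49800797, 244.76494024]), array([236.78666667, 250.93333333]), array([258.97683398, 258.81081081])]
[[0.5979 0.0331]
 [0.6259 0.0996]
 [0.5861 0.1583]
 [0.5264 0.0265]
 [0.5067 0.1509]
 [0.4845 0.0848]]
axis [0.55458963 0.09220723] red deg -53.52124447731736 res 0.005087831268415749
bar c [0.55445169 0.09149783] ang 124.36119264561991
0 765 | 6 722 | 12 764 | 18 524 | 24 765 | 30 760 | 36 765 | 42 762 | 48 765 | 54 765 | 60 765 | 66 765 | 72 765 | 78 765 | 84 765 | 90 765 | 96 755 | 102 420 | 108 655 | 114 681 | 120 644 | 126 731 | 132 619 | 138 713 | 144 765 | 150 764 | 156 765 | 162 765 | 168 765 | 174 765 | 180 765 | 186 764 | 192 763 | 198 740 | 204 764 | 210 727 | 216 743 | 222 713 | 228 765 | 234 757 | 240 729 | 246 653 | 252 756 | 258 756 | 264 660 | 270 661 | 276 662 | 282 763 | 288 674 | 294 725 | 300 762 | 306 736 | 312 738 | 318 732 | 324 754 | 330 765 | 336 763 | 342 765 | 348 765 | 354 765 |
```

View pics/b0.png

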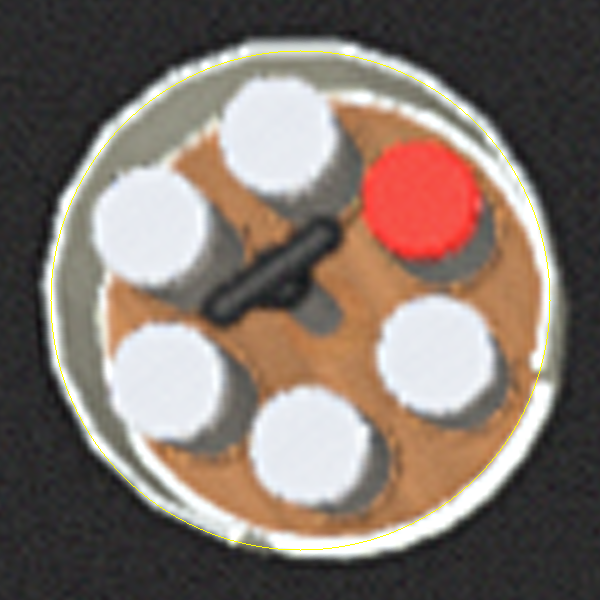

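Axis and bar centre are about (0.5545, 0.092), and the two estimates agree to 1 mm. The bar's +x points at about −54.5° and the opening at about −150°, so I need roughly −95.5° of turn. I'll grasp at yaw 125.5 and end near 30. First I move above the carousel.

jog_arm(jaw=[1,1,1,1,1,1,1,1,1,1,1,1], travel=[[0,0,-0.04],[0,0,-0.04],[0.031,-0.032,0],[0.031,-0.032,0],[0.031,-0.032,0],[0.031,-0.032,0],[0.031,-0.032,0],[0.031,-0.032,0],[0.031,-0.032,0],[0.031,-0.032,0],[0.031,-0.032,0],[0.031,-0.032,0]], delta_rot=[[0,0,0],[0,0,0],[0,0,0],[0,0,0],[0,0,0],[0,0,0],[0,0,0],[0,0,0],[0,0,0],[0,0,0],[0,0,0],[0,0,0]])

```text
time_s: 1.6
eef_pos: [0.3768, -0.2164, 0.3116]
ee_rot: [179.9, -0.0, 14.4]
wrist_force: [1.4, -0.1, -0.3]
width: 0.998
```

jog_arm(jaw=[1,1,1,1,1,1,1,1,1], travel=[[0.031,-0.032,0],[0.031,-0.032,0],[0.031,-0.032,0],[0.031,-0.032,0],[0.031,-0.032,0],[0.031,-0.032,0],[0.031,-0.032,0],[0.031,-0.032,0],[0,0,0]], delta_rot=[[0,0,0],[0,0,0],[0,0,0],[0,0,0],[0,0,0],[0,0,0],[0,0,0],[0,0,0],[0,0,0]])

```text
time_s: 2.5
eef_pos: [0.5531, 0.0978, 0.3105]
ee_rot: [-179.8, 0.0, 14.9]
wrist_force: [-1.3, -0.1, -0.2]
width: 1.002
```

jog_arm(jaw=[1,1,1,1,1,1,1,1,1,1,1,1], travel=[[0,0,0],[0,0,0],[0,0,0],[0,0,0],[0,0,0],[0,0,0],[0,0,0],[0,0,0],[0,0,0],[0,0,0],[0,0,0],[0,0,0]], delta_rot=[[0,0,-0.14],[0,0,-0.14],[0,0,-0.14],[0,0,-0.14],[0,0,-0.14],[0,0,-0.14],[0,0,-0.14],[0,0,-0.14],[0,0,-0.14],[0,0,-0.14],[0,0,-0.14],[0,0,-0.14]])

```text
time_s: 3.7
eef_pos: [0.5526, 0.091, 0.3114]
ee_rot: [-180.0, 0.0, 111.0]
wrist_force: [0.2, -0.3, 0.1]
width: 0.999
```

jog_arm(jaw=[1,1,1], travel=[[0,0,0],[0,0,0],[0,0,0]], delta_rot=[[0,0,-0.14],[0,0,-0.12],[0,0,0]])

```text
time_s: 4.0
eef_pos: [0.5526, 0.091, 0.3112]
ee_rot: [-180.0, 0.0, 125.7]
wrist_force: [0.7, -0.2, 0.7]
width: 1.001
```

Now a look from the wrist camera to check.

```bash
python3 - <<'E'
from h import *
s=manip.observe();print(s["eef_pos"],s["ee_rot"],np.round(s["qpos"],1))
m=manip.camera_model("wrist");im=manip.capture("wrist")[:,:,::-1].copy()
print("cam",-np.array(m["R"]).T@m["t"])
cv2.imwrite("pics/w0.png",im)
c=np.array([.5545,.0920])
for n in("grip_bar","red_jar_center","rack"):
    for d in manip.cut_out("wrist",n)[:3]:
        v,u=np.nonzero(d["region"]);Q=rays(m,np.c_[u,v],.165 if n=="grip_bar" else .117)
        print(n,round(d["conf"],2),np.round(d["box"]),Q.mean(0).round(4),"ang",np.degrees(np.arctan2(*np.linalg.svd(Q-Q.mean(0),full_matrices=False)[2][0][::-1])).round(1),"az",np.degrees(np.arctan2(*(Q.mean(0)-c)[::-1])).round(1))
o=im.copy()
def ci(r,z,col):
    a=np.linspace(0,2*np.pi,200);q=proj(m,np.c_[c[0]+r*np.cos(a),c[1]+r*np.sin(a),0*a+z])
    cv2.polylines(o,[np.int32(np.clip(q,-2000,2000))],True,col,1)
ci(.117,.098,(0,255,255))
for a in(-195,-150,-105):
    a=np.radians(a);p=proj(m,[[c[0]+.117*np.cos(a),c[1]+.117*np.sin(a),.098],[c[0],c[1],.165]]).round().astype(int)
    cv2.circle(o,tuple(p[0].tolist()),4,(255,0,255),1);cv2.circle(o,tuple(p[1].tolist()),3,(0,255,0),1)
cv2.imwrite("pics/w0o.png",o)
E
```

```text
[0.55258722 0.09095715 0.31120318] [-1.79982642e+02  6.38798094e-03  1.25652195e+02] [ 37.8  19.6 -65.3  83.9  17.8  87.8   8.8]
cam [0.5048024  0.15843644 0.45399809]
grip_bar 0.67 [307. 144. 341. 224.] [0.5554 0.0933] ang -54.2 az 56.6
red_jar_center 0.87 [296. 193. 350. 262.] [0.5927 0.0407] ang -51.5 az -53.3
rack 0.79 [232.  42. 434. 265.] [0.5776 0.1127] ang -63.1 az 41.8
```

View pics/w0o.png

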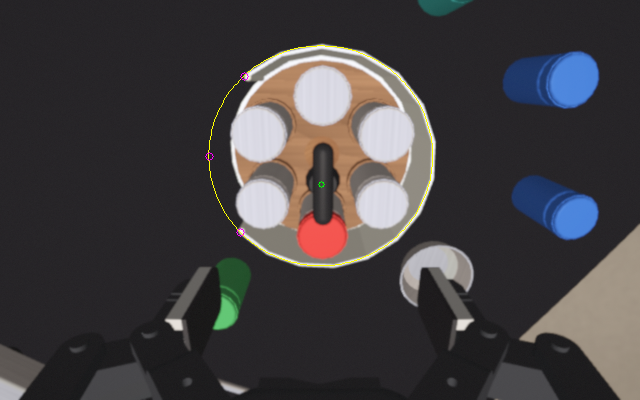

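The wrist view has the predicted opening edges (244,76) and (241,232) exactly on the guard's ends. The bar, at (322,184), and the red lid, at (322,235), also agree. So the opening is at −150° and the bar at −54.2°. Next I descend and close.

jog_arm(jaw=[1,1,1,1,1,1,1], travel=[[0,0.003,0.03],[0,0,0.03],[0,0,0.03],[0,0,0.03],[0,0,0.025],[0,0,0.018],[0,0,0]], delta_rot=[[0,0,0],[0,0,0],[0,0,0],[0,0,0],[0,0,0],[0,0,0],[0,0,0]])

```text
time_s: 4.9
eef_pos: [0.5538, 0.0927, 0.1461]
ee_rot: [-179.8, -0.1, 125.5]
wrist_force: [0.5, 0.5, -0.0]
width: 1.003
```

jog_arm(jaw=[0.4,0.3,0.2,0.1,0,0,0,0,0,0,0,0], travel=[[0,0,0],[0,0,0],[0,0,0],[0,0,0],[0,0,0],[0,0,0],[0,0,0],[0,0,0],[0,0,0],[0,0,0],[0,0,0],[0,0,0]], delta_rot=[[0,0,0],[0,0,0],[0,0,0],[0,0,0],[0,0,0],[0,0,0],[0,0,0],[0,0,0],[0,0,0],[0,0,0],[0,0,0],[0,0,0]])

```text
time_s: 6.1
eef_pos: [0.555, 0.093, 0.1492]
ee_rot: [-180.0, 0.0, 125.6]
wrist_force: [-5.5, -2.5, 8.6]
width: 0.183
```

Gripped: width is about 16 mm and forces are small. Next I turn clockwise by about 1.67 rad.

jog_arm(jaw=[0,0,0,0,0,0,0,0,0,0], travel=[[0,0,0],[0,0,0],[0,0,0],[0,0,0],[0,0,0],[0,0,0],[0,0,0],[0,0,0],[0,0,0],[0,0,0]], delta_rot=[[0,0,0.04],[0,0,0.07],[0,0,0.08],[0,0,0.08],[0,0,0.08],[0,0,0.08],[0,0,0.08],[0,0,0.08],[0,0,0.08],[0,0,0.08]])

```text
time_s: 7.1
eef_pos: [0.5561, 0.0933, 0.1492]
ee_rot: [179.9, -0.0, 82.4]
wrist_force: [1.9, -1.1, 2.4]
width: 0.182
```

jog_arm(jaw=[0,0,0,0,0,0,0,0,0,0,0,0], travel=[[0,0,0],[0,0,0],[0,0,0],[0,0,0],[0,0,0],[0,0,0],[0,0,0],[0,0,0],[0,0,0],[0,0,0],[0,0,0],[0,0,0]], delta_rot=[[0,0,0.08],[0,0,0.08],[0,0,0.08],[0,0,0.08],[0,0,0.08],[0,0,0.08],[0,0,0.08],[0,0,0.08],[0,0,0.08],[0,0,0.08],[0,0,0.08],[0,0,0.04]])

```text
time_s: 8.3
eef_pos: [0.5572, 0.0925, 0.1492]
ee_rot: [179.8, -0.2, 29.7]
wrist_force: [8.9, -1.9, -1.3]
width: 0.183
```

jog_arm(jaw=[0,0,0], travel=[[0,0,0],[0,0,0],[0,0,0]], delta_rot=[[0,0,0],[0,0,0],[0,0,0]])

```text
time_s: 8.6
eef_pos: [0.5572, 0.0925, 0.1492]
ee_rot: [179.9, -0.2, 29.8]
wrist_force: [8.2, -2.5, -1.7]
width: 0.188
```

```bash
python3 - <<'E'
from h import *
s=manip.observe();print(s["eef_pos"],s["ee_rot"],s["wrist_force"],s["width"],np.round(s["qpos"],1))
c=np.array([.5548,.0923]);O=[]
for cam in("wrist","top","scene"):
    m=manip.camera_model(cam);im=manip.capture(cam)[:,:,::-1].copy()
    for n in("grip_bar","red_jar_center"):
      for d in manip.cut_out(cam,n)[:3]:
        v,u=np.nonzero(d["region"]);px=im[v,u]
        Q=rays(m,np.c_[u,v],.165 if n=="grip_bar" else .117)
        print(cam,n,round(d["conf"],2),np.round(d["box"]),px.mean(0).round(),Q.mean(0).round(4),"az",np.degrees(np.arctan2(*(Q.mean(0)-c)[::-1])).round(1))
    hsv=im.astype(int);mk=(hsv[...,2]>150)&(hsv[...,1]<110)&(hsv[...,0]<110)
    v,u=np.nonzero(mk);Q=rays(m,np.c_[u,v],.117);k=np.hypot(*(Q-c).T)<.11
    if k.any():print(cam,"red lid px n",k.sum(),Q[k].mean(0).round(4),"az",np.degrees(np.arctan2(*(Q[k].mean(0)-c)[::-1])).round(1))
    a=np.radians(-150)+np.r_[0,0];p=proj(m,[[c[0]+r*np.cos(a[0]),c[1]+r*np.sin(a[0]),.117] for r in(0.03,.115)]).round().astype(int)
    cv2.line(im,tuple(p[0].tolist()),tuple(p[1].tolist()),(255,0,255),1);O.append(im)
t=cv2.resize(O[1][180:290,200:310],(400,400));sc=cv2.resize(O[2][120:240,280:440],(533,400))
cv2.imwrite("pics/f0.png",O[0]);cv2.imwrite("pics/f1.png",cv2.resize(np.hstack([t,sc]),(800,343)))
E
```

```text
[0.557237   0.09247859 0.14923078] [179.85076957  -0.22825838  29.82970589] [ 8.17849097 -2.49166421 -1.68246771] 0.18776479034545698 [ 22.4  20.3 -43.8  97.4  15.1  68.1 -85.4]
wrist grip_bar 0.88 [298. 209. 345. 365.] [47. 47. 50.] [0.5576 0.0934] az 22.1
wrist red_jar_center 0.95 [290. 346. 348. 378.] [ 71.  76. 230.] [0.4821 0.0498] az -149.7
wrist red lid px n 1060 [0.4862 0.0526] az -150.0
top red_jar_center 0.75 [269. 250. 282. 270.] [ 75.  83. 208.] [0.4925 0.0398] az -139.8
top red_jar_center 0.54 [254. 197. 300. 270.] [185. 192. 191.] [0.5952 0.0294] az -57.3
top red lid px n 148 [0.5004 0.0437] az -138.2
scene grip_bar 0.42 [371. 151. 379. 158.] [60. 60. 62.] [0.5746 0.1019] az 25.9
scene red_jar_center 0.65 [335. 149. 354. 168.] [ 69.  74. 198.] [0.5072 0.0451] az -135.2
scene red lid px n 169 [0.4971 0.0534] az -146.0
```

View pics/f0.png

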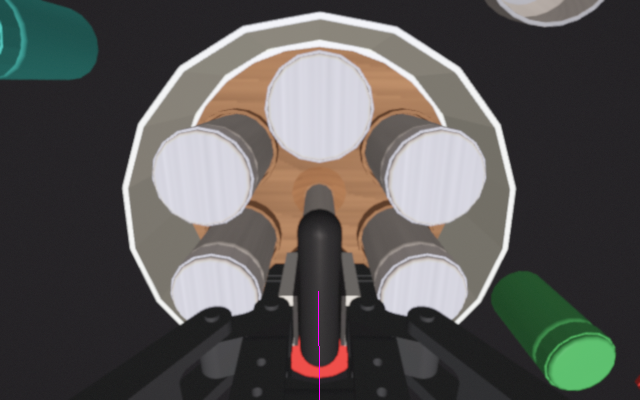

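View pics/f1.png

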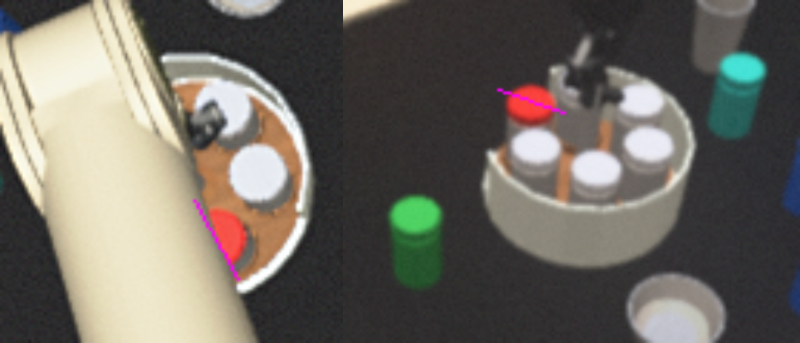

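The wrist view (last-but-one picture) has the bar between the pads at (320,290), pointing at the red lid at (320,360). All lids stand level, and the red lid is at −150.0° against a target of −150°. In the top view the arm covers part of the lid. In the scene view the red lid sits on the opening's centre line, and all the jars stand in place. I hand it in now.

```bash
python3 -c "
from station import manip
s=manip.observe();print(s['time_s'],s['width'],s['wrist_force']);print(manip.finish_job())"
```

```text
9.05 0.19083248531105265 [ 7.65515848 -1.80137389 -1.25626787]
the job is handed in; nothing more can be done
None
```

I gripped the bar, turned the carousel about 96° clockwise, and handed the job in at 9.05 s with the gripper still holding the bar. No verdict is reported back.

- **Jar position:** the wrist camera put the red lid at −150.0°, on the opening's centre line (−150°). The scene camera's line agreed to about 4°, and the limit is about 9.5°.
- **Grip:** the opening read about 16 mm on the 18 mm bar, and the grasp point was about 4 mm from the bar's centre. The contact force on the bar isn't directly readable; the wrist force was about 8 N.
- **Jars and other objects:** the jars in view stood upright in their pockets. I met no sign of contact with the cooker, tumbler, bowl or lighter, but I did not re-measure their positions.
- **Disagreements:** the top camera gave −138° for the red lid because the arm covers part of it. The scene-camera network's fuller cut-out gave −135°, since it includes the jar's side. I discounted both.

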